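Lean a board carrier on the lift fixture and hold its cam at the top

TASK

Take the black carrier with the green circuit board out of its grey slot block and lean it on the lift fixture: lower edge centred on the aluminium ledge, plain back against the blue sloping rest, board side out, and let go of it. Then swing the fixture's red cam lever up from its down position to straight up, where its cams lift the carrier highest off the ledge, not past it, and finish while still holding the lever there against its spring with the gripper, touching only the lever. Do not let the carrier fall over, and leave the other things on the bench alone.

Things in the scene. Friction and masses are not known exactly. Their poses are not given: they have to be found in the camera images.
- carrier_center (a point): Centre of the carrier's flat black plate (10 thick, 150 wide, 155 mm high): mid-thickness, 77.5 mm from top and bottom edges. Axes: z up along the plate, y across its width, x through its thickness, out of its plain back; the circuit board is on the -x face. It starts upright in the grey slot block, the lowest 22 mm in the slot, board side roughly towards the robot.
- carrier: The same carrier, 0.2 to 0.4 kg: origin at the centre of its lower edge, axes as above. The green circuit board (140 wide, 100 high) is fixed on its front, its parts up to 20 mm out of the plate. Only the top 30 mm (yellow stripe in front) and the bottom 25 mm of the plate are bare: take it by the top margin.
- slot_block: Grey storage block fixed to the bench, 70 x 180 mm and 32 mm high, with a slot 14 mm wide and 22 mm deep along its y in which the carrier stands. Origin at the centre of its underside.
- fixture: Lift fixture fixed to the bench: aluminium base 12 mm thick (x -55 to +115, y -115 to +85 mm from the origin), cam shaft along y, 55 mm above the origin. Origin on the bench under the shaft, below the middle of the ledge's width; x points away from the robot, y left, z up. The cam lever is on its right (-y) side.
- backrest: Blue sloping rest of the fixture: two rails and cross bars, 120 mm wide. Frame: the fixture's turned 0.35 rad about y, so z runs up the slope (top leaning away from the robot), x to the back; origin on the cam shaft. Front face: the plane x = +6 mm. It ends 126 mm up the slope from the origin; a carrier on the ledge stands about 55 mm above its top.
- ledge: Fixed aluminium ledge at the foot of the blue rest, 140 mm wide, in three pieces; two brass cams rise through the gaps (18 to 42 mm left and right of the middle) and lift the carrier off it. Origin on its upper face, mid-width; axes as the rest's (z up the slope, x to the back). The channel for the carrier's lower edge runs from the lip at x = -20 mm (12 mm high) to the rest at x = +6 mm.
- lever (a joint): Cam lever: steel arm and two eccentric cams with rolling brass rings. 0 = down, towards the robot, held there by a spring (0.25 N m/rad, about 5 N at the handle at the top); grows as the handle swings up and away from the robot. At 1.3 rad the arm is straight up and the cams at their highest, 8 mm above the ledge; the stop is at 2.2, past the top, cams lower again. Let go, it swings back to 0.
- handle_center (a point): Centre of the lever's red round handle (18 mm diameter, 66 mm long), parallel to the shaft, sticking out to the right of the arm; a sleeve that turns freely on its pin, so a gripper may keep its attitude. It is 90 mm from the shaft's axis, at y = -142 mm of the fixture: about 79 mm above the bench with the lever down, 145 mm with it straight up.
- reel: Bystander: light grey solder reel, 56 mm across and 58 mm high. Origin at its underside. Leave it alone.
- tin: Bystander: small round metal tin, 41 mm across and 18 mm high. Origin at its underside. Leave it alone.
- cutters: Bystander: side cutters with orange grips, 126 mm long. Origin at its underside. Leave it alone.
- driver: Bystander: red screwdriver, 151 mm long. Origin at its underside. Leave it alone.
- tape: Bystander: roll of masking tape, 112 mm across, 25 mm high. Origin at its underside. Leave it alone.
Mind the look-alikes: they are no part of the job. What is shaped like the carrier but purple is not meant.

How it is judged (in metres and radians):
On the way:
1. the carrier leans on the rest with its foot on the ledge, board side out, let go, while the lever is still down (y of carrier_center in the frame of ledge between -0.03 and 0.03 m and angle between carrier's own z axis and vertical between 0.25 and 0.6 rad and angle between carrier's own x axis and vertical above 1.75 rad and angle between the y axis of carrier and the y axis of fixture, either way round below 0.2 rad and contact force between carrier and backrest above 0.05 N and contact force between each of the arm, the fingers and carrier below 0.1 N and linear speed of carrier below 0.03 m/s and z of carrier_center in the frame of ledge between 0.072 and 0.0815 m and contact force between carrier and ledge above 0.3 N and value of joint lever below 0.3 rad), for 0.2 s.
At the end, for the whole second after the job is handed in: Lever still, within 0.2 rad of straight up, fingers pressing on it with over 1 N; its cams carry the carrier over 6 mm above the ledge; carrier at rest, untouched by the robot, within 30 mm of mid-ledge and 0.2 rad of square, against the blue rest, tilted 0.25 to 0.60 rad, board side out (y of carrier_center in the frame of ledge between -0.03 and 0.03 m and angle between carrier's own z axis and vertical between 0.25 and 0.6 rad and angle between carrier's own x axis and vertical above 1.75 rad and angle between the y axis of carrier and the y axis of fixture, either way round below 0.2 rad and contact force between carrier and backrest above 0.05 N and contact force between each of the arm, the fingers and carrier below 0.1 N and linear speed of carrier below 0.03 m/s and value of joint lever between 1.1 and 1.5 rad and z of carrier_center in the frame of ledge between 0.0835 and 0.092 m and contact force between carrier and lever above 0.3 N and contact force between the fingers and lever above 1 N and velocity of joint lever between -0.15 and 0.15 rad/s); the arm keeps its last pose, push and grip.
It fails at once if the carrier falls over (angle between carrier's own z axis and vertical above 1.1 rad).
It fails at once if another thing on the bench is shoved away (distance of any of reel, tin, cutters, driver, tape from where it was at the start of the episode above 0.03 m).
It also fails if it takes over 48 s, if anything falls off the work surface, if the arm or the gripper's body presses on something with over 40 N, if the wrist force passes 120 N, or if a joint passes its speed limit or range.

ROBOT

A 6-joint arm with a two-finger parallel gripper is mounted at the origin on a cart in front of the work surface, level with it; the furniture and walls round the work are solid. World frame = base frame: x ahead of the robot, y to its left, z up, the work surface at z = 0. Lengths are in mm, angles in rad, forces in N, time in s.
With the tool pointing down it reaches from about 275 to 850 mm from the base axis. Payload 5.2 kg.
Tool frame: the origin (TCP) lies between the finger pads; the fingertips stand 17 mm ahead of it and the grasp point (between the pads) lies 2 mm behind it; z points along the fingers, y is the direction in which the jaws open and shut (so a half turn about z gives the same grasp; the last joint's range is limited). The gripper opens to 85 mm and grips with 20 to 120 N. Pads are 22 mm wide; open, the fingers measure 114 mm over their backs; the gripper's body (76 mm by 85 mm) begins 54 mm behind the grasp point. The pads swing forward as they close: fully open they stand 13 mm farther back than shut.
Start: joints at [0.999, 0.259, 1.535, -0, 1.348, -0.203], TCP at [198.252, 513.032, 248.31] pointing down, gripper open.
Joint ranges: [-3.14, 3.14], [-0.91, 2.08], [0.19, 2.58], [-1.22, 4.36], [0.22, 2.71], [-3.12, 3.12]. Speed limits (rad/s): [2.57, 2.57, 3.14, 3.14, 3.14, 3.14].

INTERFACE

Orientations are given as [roll, pitch, yaw] about the fixed x, y, z axes, in that order (R = Rz(yaw) Ry(pitch) Rx(roll)).
In Python, from station import robot gives the robot as it stands.
- The arm moves only by the tool play_rows, never from a script. Its argument "targets" is a list of rows, each a list of 3 entries, a list of its own where there are three numbers: the opening, from 0 (shut) to 1 (fully open), then the shift along the tool's x, y, z in mm, then the turn, a rotation vector about the tool's x, y, z in degrees. A call has 1 to 10 rows; each row shifts and turns the commanded pose from where the row before left it, along the tool's axes as they then stand; what a row does not reach is not made up. A row lasts 1/8 s, in which the tool goes at most 62.5 mm and 10.7 degrees, less where a joint would pass 70% of its speed; a pose out of reach is approached as far as the arm can. A call is refused whole if a number of a shift passes 62.5 or a number of a turn 10.7, either way. A call with a gripper value outside its range is refused whole. The fingers move at their own pace and stop on an object; "grip_force" is the grip in N (left out, the last holds). Time passes only in rows, so rows that do not move let the fingers close. It gives the time, the measured TCP pose, the force and the opening at its end, in the units of the state.
- robot.state(): the state, without advancing time (a new reading comes with each control period).
- robot.get_image(name): name is "side" or "top"; returns a dict with "color" (420x560x3 uint8, red, green, blue), "fx", "fy", "cx", "cy" (pixels), "R" (3x3) and "t" (3): a world point X has camera coordinates R X + t. Camera axes: x right, y down, z forward; pixel columns grow to the right and rows downward; lengths in mm; the calibration is good to about 2 mm. A picture is of the moment at which its call begins. There is no depth.
- robot.job_done(): hands the job in, once; it reports no verdict.
The state is a dict: "time": time; "q": joint angles; "joint_vel": joint speeds; "joint_efforts": joint torques, N m; "ee_pos": TCP position; "tcp_rot": TCP orientation; "contact_force": force on the tool from outside, world axes, zero at the start; "torque": the same for the moment, N m; "gripper_width": opening from 0.0 (shut) to 1.0 (fully open).
Only numpy, scipy, OpenCV 4.12 (cv2) and the standard library are available. Lean on these libraries where they do the work, as an engineer would, in place of code of your own. Each camera call takes 0.05 s, during which the arm holds its last target.

## Working session

There is one attempt and no reset: what is moved stays moved. The work goes in short steps, Python scripts to look and compute and a tool call to move; the robot and the scene stay as the last step left them, time stands still between calls to the robot, and variables do not carry over. Pictures are saved under pics/ and viewed, and the job is handed in when it is done.

Besides the shell and the picture viewer there is one more tool, called after "Request:" in YAML: its name, and indented under it one key for each argument. play_rows: Moves the arm, as the interface text tells. Its arguments: {"type":"object","properties":{"targets":{"type":"array"},"grip_force":{"type":"number"}},"required":["targets"]}

```bash
ls; mkdir -p pics; python3 - <<'E'
from station import robot
import cv2,numpy as np,pickle
print(robot.state())
for n in("side","top"):
    im=robot.get_image(n); pickle.dump(im,open(f'pics/{n}0.pkl','wb'))
    print(n,im['fx'],im['fy'],im['cx'],im['cy'],np.round(im['R'],4).tolist(),np.round(im['t'],1).tolist())
    cv2.imwrite(f'pics/{n}0.png',cv2.resize(im['color'][:,:,::-1],(800,600),interpolation=cv2.INTER_CUBIC))
E
```

```text
pics
{'time': 0.0, 'q': array([ 9.99197229e-01,  2.59342644e-01,  1.53609714e+00,  1.36597040e-05,
        1.34798758e+00, -2.02803046e-01]), 'joint_vel': array([ 0.00041278,  0.00057246, -0.00013208, -0.00014067, -0.000315  ,
       -0.00010362]), 'joint_efforts': array([-2.02730866e-03, -4.46039701e+01, -2.90569782e+01, -5.45295679e-04,
        1.22558390e-02, -2.26186557e-05]), 'ee_pos': array([197.97120196, 512.60084049, 247.46921127]), 'tcp_rot': array([-3.13979823e+00, -3.82582326e-04,  2.77279323e+00]), 'contact_force': array([-0.70543282,  0.74563273, -0.6075367 ]), 'torque': array([ 0.00955117, -0.04601174,  0.04674155]), 'gripper_width': 0.9996910895756363}
side 385.9261672009561 385.9261672009561 283.01529209227436 203.89962944408225 [[-0.9596, -0.2813, 0.0053], [-0.1086, 0.3528, -0.9294], [0.2595, -0.8924, -0.3691]] [525.4, 115.0, 907.2]
top 440.0149832163974 440.0149832163974 275.59670372305936 204.40700023942136 [[0.0093, -0.9999, -0.0119], [-0.9971, -0.0084, -0.0755], [0.0754, 0.0126, -0.9971]] [66.0, 533.7, 1164.9]
```

View pics/side0.png

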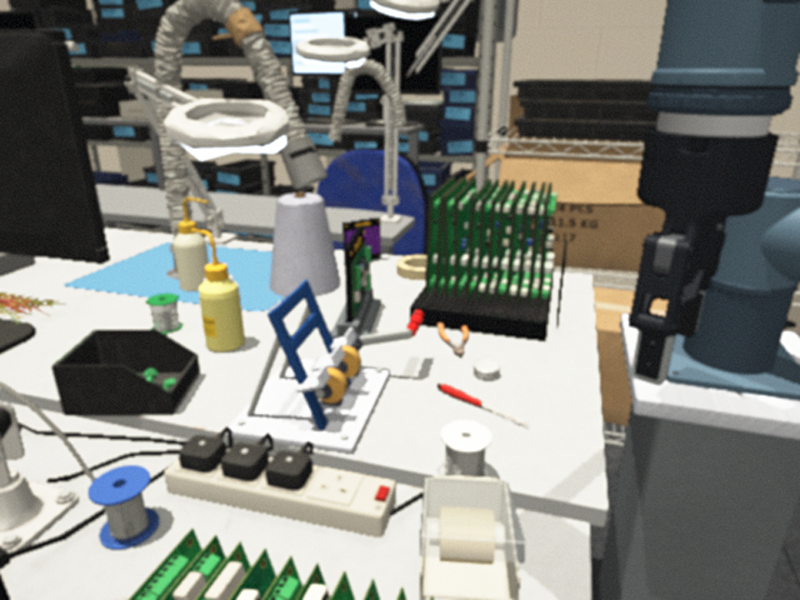

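View pics/top0.png

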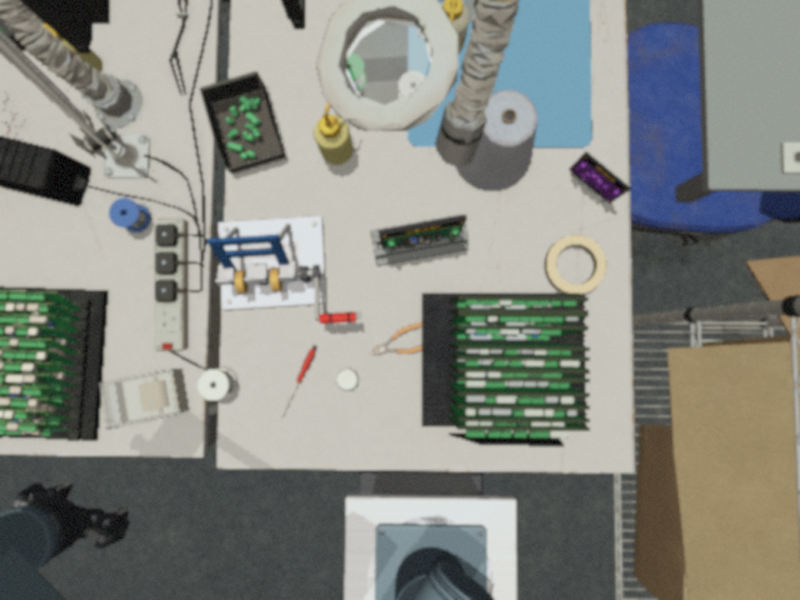

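Side view: the fixture is around (320,370), with its red handle at (415,322), and the slot block with the carrier is around (360,275). Top view: the carrier is at (422,232), the fixture at (270,262) and the handle at (338,318). Candidates for the carrier in the top view are the green-board black carrier at (422,232), the purple look-alike at (600,178), and the PCB racks at (520,365) and (45,360). By the description, (422,232) is the one. Next I'll take close crops.

```bash
python3 - <<'E'
import cv2,pickle
def crop(n,x0,y0,x1,y1,out,s):
    im=pickle.load(open(f'pics/{n}0.pkl','rb'))['color'][:,:,::-1][y0:y1,x0:x1]
    im=cv2.resize(im,None,fx=s,fy=s,interpolation=cv2.INTER_CUBIC)
    for x in range((x0+9)//10*10,x1,10): 
        cv2.putText(im,str(x),((x-x0)*s,8),0,.3,(0,0,255),1); cv2.line(im,((x-x0)*s,10),((x-x0)*s,16),(0,0,255),1)
    for y in range((y0+9)//10*10,y1,10): 
        cv2.putText(im,str(y),(0,(y-y0)*s),0,.3,(0,0,255),1); cv2.line(im,(20,(y-y0)*s),(26,(y-y0)*s),(0,0,255),1)
    cv2.imwrite(f'pics/{out}.png',im)
crop('top',250,140,340,195,'c_top_car',8)
crop('top',145,145,255,235,'c_top_fix',6)
crop('side',160,140,320,320,'c_side',3)
crop('side',225,145,285,245,'c_side_car',6)
crop('side',165,190,310,320,'c_side_fix',5)
E
```

```text
(no output)
```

View pics/c_top_car.png

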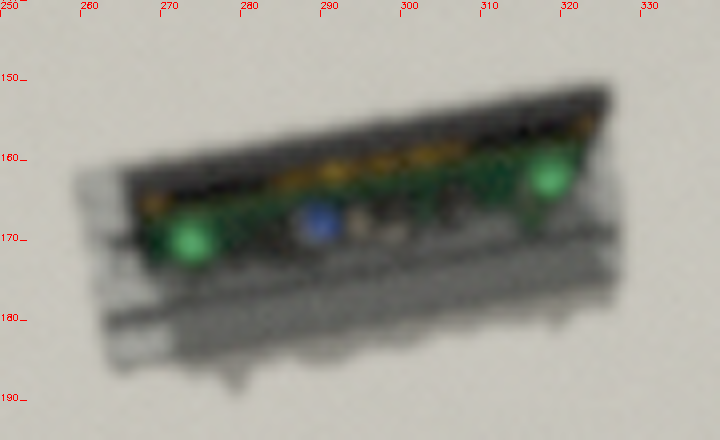

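View pics/c_top_fix.png

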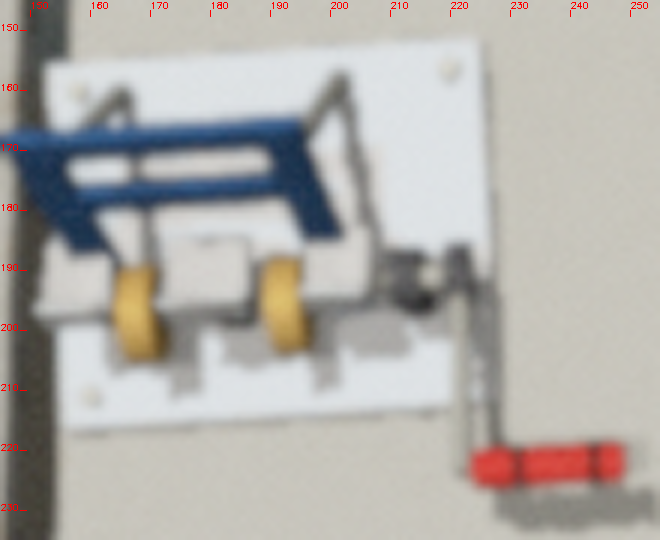

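View pics/c_side_car.png

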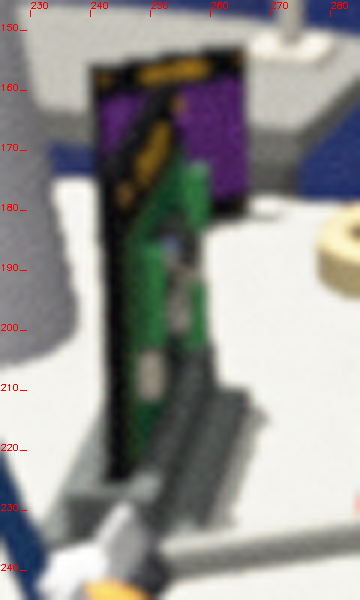

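View pics/c_side_fix.png

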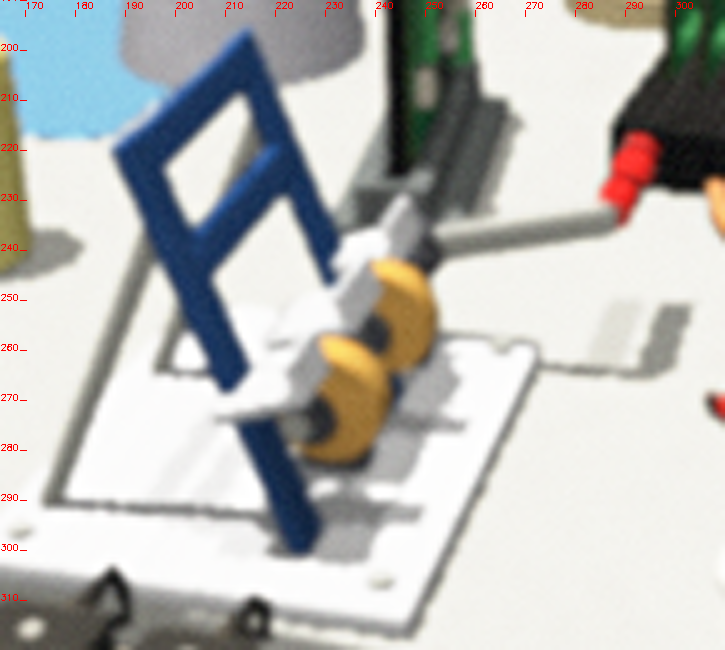

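```bash
cat > h.py <<'E'
import numpy as np,cv2,pickle
from scipy.optimize import least_squares
def cam(n,k=0): return pickle.load(open(f'pics/{n}{k}.pkl','rb'))
def proj(c,X):
    X=np.atleast_2d(X); p=X@np.array(c['R']).T+np.array(c['t'])
    return np.c_[c['fx']*p[:,0]/p[:,2]+c['cx'],c['fy']*p[:,1]/p[:,2]+c['cy']]
def atz(c,uv,z):
    d=np.array(c['R']).T@np.array([(uv[0]-c['cx'])/c['fx'],(uv[1]-c['cy'])/c['fy'],1]); o=-np.array(c['R']).T@np.array(c['t'])
    return o+d*(z-o[2])/d[2]
def Rz(a): return np.array([[np.cos(a),-np.sin(a),0],[np.sin(a),np.cos(a),0],[0,0,1]])
def Ry(a): return np.array([[np.cos(a),0,np.sin(a)],[0,1,0],[-np.sin(a),0,np.cos(a)]])
E
python3 - <<'E'
from h import *
T,S=cam('top'),cam('side')
np.set_printoptions(precision=1,suppress=True)
for n,uv in dict(bl=(265.6,161.5),br=(325.5,151)).items(): print(n,atz(T,uv,165))
for n,uv in dict(nl=(264,186),nr=(326,178)).items(): print('blk',n,atz(T,uv,32))
print('blk fl',atz(T,(259.5,162),32))
print('handle',atz(T,(236.3,222.5),79), proj(S,atz(T,(236.3,222.5),79)))
print('handle ends',atz(T,(224,223),79),atz(T,(249,222),79))
# fixture fit
P=[(T,(225,151.7),(115,-115,12)),(T,(152.5,155.3),(115,85,12)),(T,(156.3,217),(-55,85,12)),(S,(273,259),(-55,-115,12)),(S,(247,316),(-55,85,12))]
def res(p): return np.concatenate([(proj(c,Rz(p[2])@np.array(X,float)+[p[0],p[1],0])-uv)[0] for c,uv,X in P])
r=least_squares(res,[450,150,0.]);print(r.x,np.round(r.x[2],4),r.fun)
E
```

```text
bl [624.5  93.7 165. ]
br [650.8 -48.8 165. ]
blk nl [581.4 102.1  32. ]
blk nr [604.2 -63.6  32. ]
blk fl [646.2 115.   32. ]
handle [481.4 170.   79. ] [[290.3 226.2]]
handle ends [479.9 201.5  79. ] [483.  137.5  79. ]
[556.5 319.6   0.1] 0.0641 [-0.4 -0.4 -0.6  0.1 -2.3  0.2  1.2 -1.2 -0.3 -2.5]
```

```bash
cat >> h.py <<'E'
def box(x0,x1,y0,y1,z0,z1):
    c=np.array([[x,y,z] for x in(x0,x1) for y in(y0,y1) for z in(z0,z1)],float)
    return [(c[i],c[j]) for i in range(8) for j in range(i+1,8) if np.sum(c[i]!=c[j])==1]
def overlay(n,k,segs,win,s,out):
    C=cam(n,k);x0,y0,x1,y1=win
    im=cv2.resize(C['color'][y0:y1,x0:x1,::-1],None,fx=s,fy=s,interpolation=cv2.INTER_CUBIC)
    for a,b,col in segs:
        p=(proj(C,np.array([a,b]))+0.5-[x0,y0])*s
        cv2.line(im,tuple(int(v) for v in p[0]),tuple(int(v) for v in p[1]),col,1,cv2.LINE_AA)
    cv2.imwrite(f'pics/{out}.png',im)
E
cat > ov.py <<'E'
from h import *
import sys
def segs(fx,fy,fa,bx,by,ba,cx,cy,ca,lev=0,cz=10):
    o=[];R=Rz(fa);t=np.array([fx,fy,0])
    for a,b in box(-55,115,-115,85,0,12): o.append((R@a+t,R@b+t,(0,0,255)))
    Rb=R@Ry(.35);tb=t+[0,0,55]
    for a,b in box(6,6.01,-60,60,20,126): o.append((Rb@a+tb,Rb@b+tb,(0,255,255)))
    th=lev-1.3; h=np.array([90*np.sin(th),-142,55+90*np.cos(th)])
    for dz in(-9,9):
        for dx in(-9,9):
            o.append((R@(h+[dx,-33,dz])+t,R@(h+[dx,33,dz])+t,(255,0,255)))
    R=Rz(ba);t=np.array([bx,by,0])
    for a,b in box(-35,35,-90,90,0,32): o.append((R@a+t,R@b+t,(0,0,255)))
    R=Rz(ca);t=np.array([cx,cy,cz])
    for a,b in box(-5,5,-75,75,0,155): o.append((R@a+t,R@b+t,(255,255,0)))
    return o
if __name__=='__main__':
    g=segs(*map(float,sys.argv[1:10]))
    overlay('top',0,g,(245,140,335,200),8,'o1'); overlay('top',0,g,(145,145,255,235),7,'o2')
    overlay('side',0,g,(160,145,310,320),3,'o3')
    im=[cv2.imread(f'pics/o{i}.png') for i in(1,2,3)]
    for i in im: print(i.shape)
E
python3 ov.py 556 318.5 .058  622 22 .165 634 22.5 .175
```

```text
(480, 720, 3)
(630, 770, 3)
(525, 450, 3)
```

View pics/o1.png

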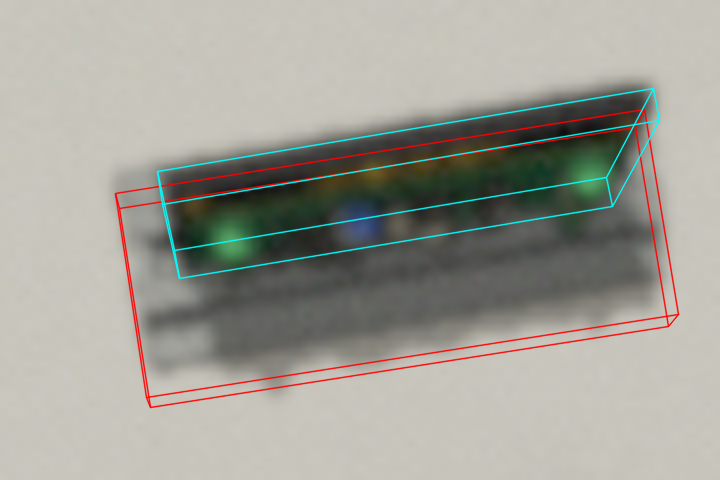

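View pics/o2.png

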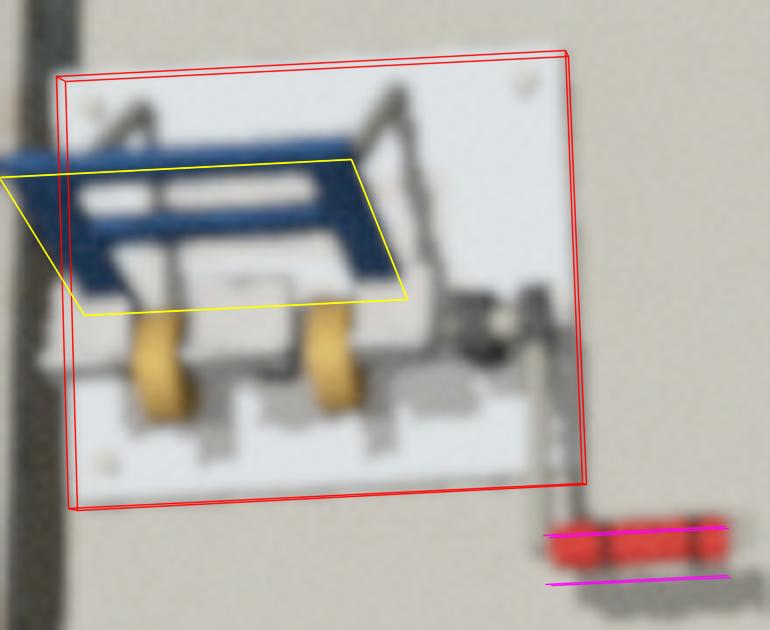

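View pics/o3.png

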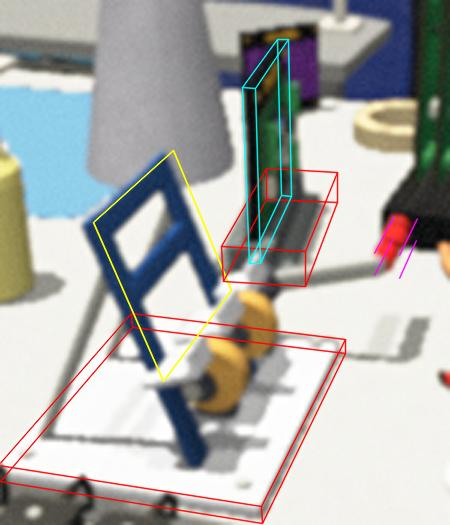

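```bash
python3 - <<'E'
from ov import *
g=segs(559,319,.058,626,24,.165,635.5,23,.175)
g2=segs(559,319,.058,626,24,.165,635.5,23,.175,)
overlay('side',0,g[-12:],(230,148,280,238),6,'a')
a=cv2.imread('pics/a.png'); b=cam('side')['color'][148:238,230:280,::-1]
b=cv2.resize(b,None,fx=6,fy=6,interpolation=cv2.INTER_CUBIC)
b=cv2.convertScaleAbs(b,alpha=2.5,beta=10)
cv2.imwrite('pics/ab.png',np.hstack([a,b]))
overlay('top',0,g,(145,145,335,235),4,'o2'); overlay('side',0,g,(160,185,310,320),5,'o3')
E
```

```text
(no output)
```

View pics/ab.png

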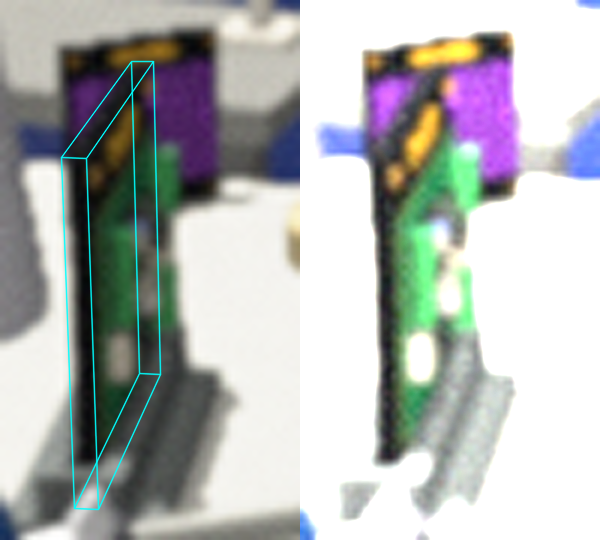

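View pics/o2.png

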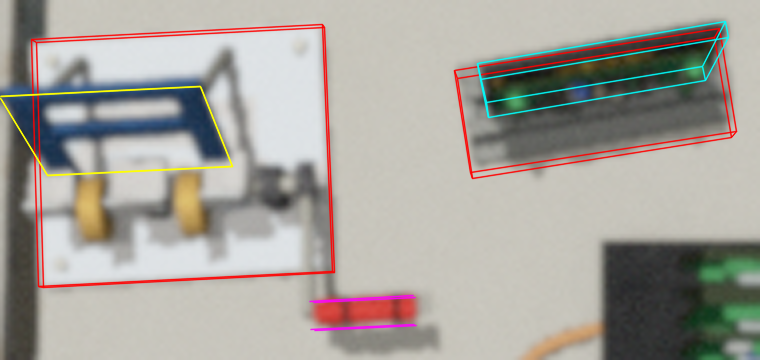

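View pics/o3.png

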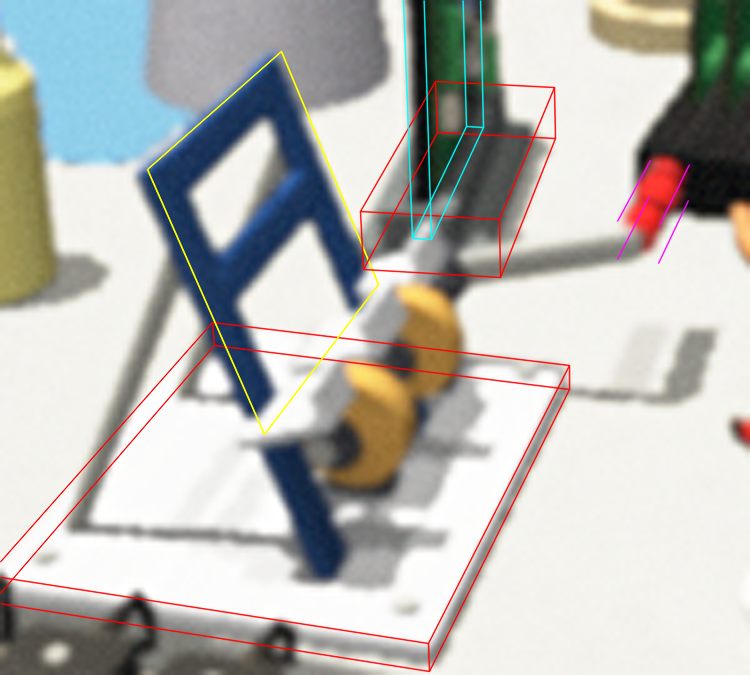

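```bash
python3 - <<'E'
from h import *
T,S=cam('top'),cam('side')
np.set_printoptions(precision=0,suppress=True)
def tri(a,b):
    P=[np.diag([1,1,1.])@np.array([[c['fx'],0,c['cx']],[0,c['fy'],c['cy']],[0,0,1]])@np.c_[c['R'],c['t']] for c in(T,S)]
    X=cv2.triangulatePoints(P[0],P[1],np.array(a,float),np.array(b,float)).ravel(); X=X[:3]/X[3]
    return X,proj(T,X)[0],proj(S,X)[0]
s=.7
print('ring near edge',tri((388*s,125*s),(228*s,125*s)))
print('ring',tri((388*s,62*s),(228*s,122*s)))
print('lampcone top',tri((508*s,115*s),(302*s,198*s)))
print('neck head',tri((460*s,140*s),(305*s,160*s)))
E
```

```text
ring near edge (array([774.,  95., 351.]), array([262.,  71.]), array([178.,  91.]))
ring (array([829.,  79., 359.]), array([271.,  42.]), array([161.,  86.]))
lampcone top (array([ 809., -117.,  195.]), array([356.,  82.]), array([210., 138.]))
neck head (array([744., -28., 286.]), array([321.,  96.]), array([215., 112.]))
```

```bash
python3 - <<'E'
from h import *
im=cv2.resize(cam('side')['color'][60:220,60:280,::-1],None,fx=3.6,fy=3.6,interpolation=cv2.INTER_CUBIC);cv2.imwrite('pics/lamp.png',im)
E
```

```text
(no output)
```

View pics/lamp.png

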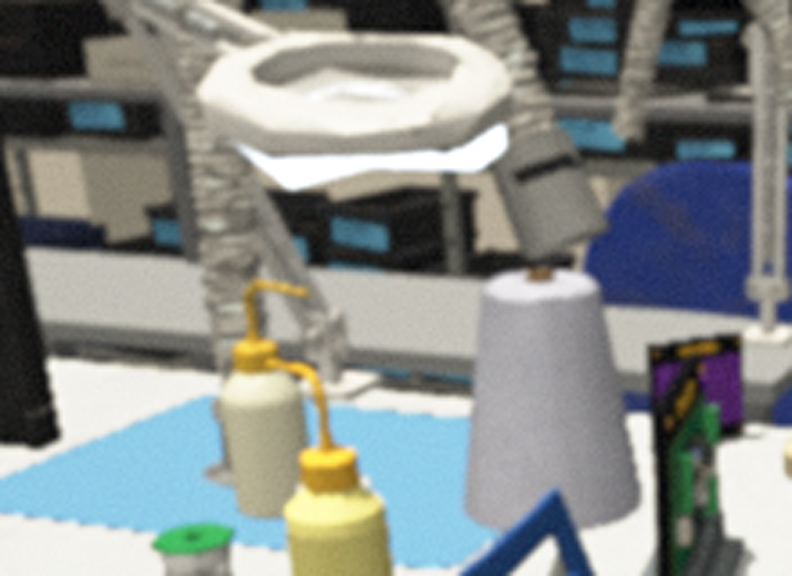

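Request:
play_rows:
  targets:
    - [1,[0,0,-5],[0,0,9.8]]
    - [1,[0,0,-5],[0,0,9.8]]
    - [1,[0,0,-5],[0,0,9.8]]
    - [1,[0,0,-5],[0,0,9.8]]
    - [1,[0,0,0],[0,0,9.8]]
    - [1,[0,0,0],[0,0,9.8]]
  grip_force: 40

```text
time: 0.85
ee_pos: [198.1, 512.8, 267.9]
tcp_rot: [-3.141, 0.001, 1.741]
contact_force: [-0.3, 0.5, -0.9]
gripper_width: 1.002
```

```bash
cat >> h.py <<'E'
from scipy.spatial.transform import Rotation as Ro
def st():
    from station import robot
    return robot.state()
def go(tgt,rpy,n,s=None):
    """print shift (tool axes) and rotvec (deg, tool) total & per-row from measured to target"""
    s=s or st(); R0=Ro.from_euler('xyz',s['tcp_rot']);R1=Ro.from_euler('xyz',rpy)
    d=R0.inv().apply(np.array(tgt)-s['ee_pos']);w=np.degrees((R0.inv()*R1).as_rotvec())
    print('t',s['time'],'pos',np.round(s['ee_pos'],1),'rpy',np.round(s['tcp_rot'],4),'F',np.round(s['contact_force'],1),'w',round(s['gripper_width'],3))
    print('shift',np.round(d,1),'turn',np.round(w,2),'per row',np.round(d/n,2),np.round(w/n,2))
E
python3 -c "
from h import *
go([634,23,240],[np.pi,0,1.746],16)"
```

```text
t 0.85 pos [198.1 512.8 267.9] rpy [-3.1410e+00  7.0000e-04  1.7409e+00] F [-0.3  0.5 -0.9] w 1.002
shift [-556.5  346.7   28.1] turn [-0.04  0.04 -0.29] per row [-34.78  21.67   1.76] [-0.    0.   -0.02]
```

Request:
play_rows:
  targets:
    - [1,[-35,21.7,0],[0,0,0]]
    - [1,[-35,21.7,0],[0,0,0]]
    - [1,[-35,21.7,0],[0,0,0]]
    - [1,[-35,21.7,0],[0,0,0]]
    - [1,[-35,21.7,0],[0,0,0]]
    - [1,[-35,21.7,0],[0,0,0]]
    - [1,[-35,21.7,0],[0,0,0]]
    - [1,[-35,21.7,0],[0,0,0]]

```text
time: 1.85
ee_pos: [418.7, 266.5, 268.0]
tcp_rot: [-3.141, 0.0, 1.746]
contact_force: [-0.2, 0.2, 0.7]
gripper_width: 1.001
```

Request:
play_rows:
  targets:
    - [1,[-35,21.7,0],[0,0,0]]
    - [1,[-35,21.7,0],[0,0,0]]
    - [1,[-35,21.7,0],[0,0,0]]
    - [1,[-35,21.7,4],[0,0,0]]
    - [1,[-35,21.7,6],[0,0,0]]
    - [1,[-35,21.7,6],[0,0,0]]
    - [1,[-35,21.7,6],[0,0,-0.3]]
    - [1,[-31,21.7,6],[0,0,0]]
    - [1,[0,0,0],[0,0,0]]

```text
time: 2.98
ee_pos: [638.3, 24.1, 238.3]
tcp_rot: [-3.139, -0.0, 1.749]
contact_force: [-0.1, 0.6, 0.6]
gripper_width: 0.999
```

```bash
python3 - <<'E'
from h import *
from station import robot
go([634,23,200],[np.pi,0,1.746],4)
for n in('side','top'):
    im=robot.get_image(n);pickle.dump(im,open(f'pics/{n}1.pkl','wb'))
a=cv2.resize(cam('side',1)['color'][60:240,190:350,::-1],None,fx=3,fy=3,interpolation=cv2.INTER_CUBIC);cv2.imwrite('pics/s1.png',a)
E
```

```text
t 2.975 pos [638.3  24.1 238.3] rpy [-3.1393e+00 -2.0000e-04  1.7488e+00] F [-0.1  0.6  0.6] w 0.999
shift [-0.3 -4.3 38.3] turn [-0.13 -0.01  0.16] per row [-0.08 -1.08  9.59] [-0.03 -0.    0.04]
```

View pics/s1.png

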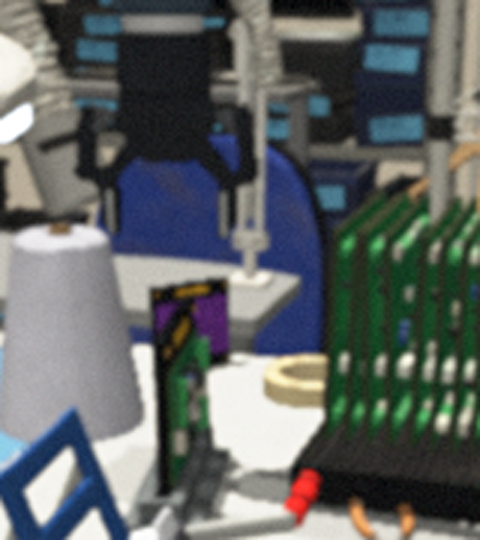

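The gripper is centred over the green-board carrier, with the fingers at columns 112 and 228 and the carrier top at about 172. Descending.

Request:
play_rows:
  targets:
    - [1,[0,-2,10],[-0.1,0,0.1]]
    - [1,[0,-2,15],[0,0,0]]
    - [1,[0,0,15],[0,0,0]]
    - [1,[0,0,15],[0,0,0]]
    - [1,[0,0,15],[0,0,0]]
    - [1,[0,0,12],[0,0,0]]
    - [1,[0,0,0],[0,0,0]]

```text
time: 3.95
ee_pos: [632.9, 25.8, 156.8]
tcp_rot: [-3.141, -0.001, 1.75]
contact_force: [1.3, -0.4, 0.9]
gripper_width: 0.998
```

```bash
python3 - <<'E'
from h import *
from station import robot
go([634,23,156],[np.pi,0,1.746],4)
im=robot.get_image('side');pickle.dump(im,open(f'pics/side2.pkl','wb'))
a=cv2.resize(im['color'][120:240,210:310,::-1],None,fx=5,fy=5,interpolation=cv2.INTER_CUBIC);cv2.imwrite('pics/s2.png',a)
E
```

```text
t 3.95 pos [632.9  25.8 156.8] rpy [-3.1409e+00 -8.0000e-04  1.7499e+00] F [ 1.3 -0.4  0.9] w 0.998
shift [-2.9  0.5  0.8] turn [-0.04 -0.04  0.23] per row [-0.73  0.14  0.21] [-0.01 -0.01  0.06]
```

View pics/s2.png

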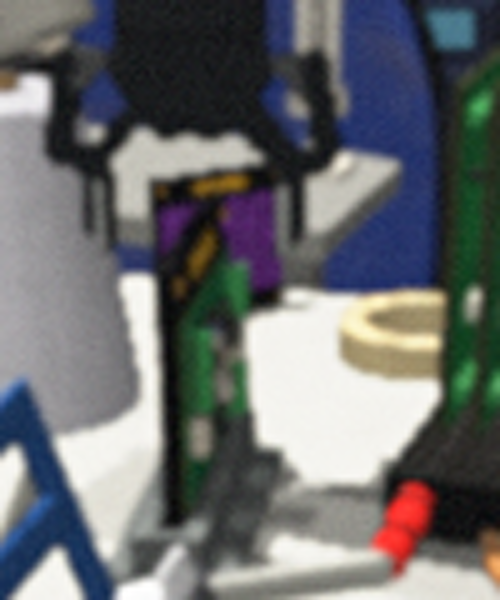

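Request:
play_rows:
  targets:
    - [1,[-2.5,0,0],[0,0,0]]
    - [0,[0,0,0],[0,0,0]]
    - [0,[0,0,0],[0,0,0]]
    - [0,[0,0,0],[0,0,0]]
    - [0,[0,0,0],[0,0,0]]
    - [0,[0,0,0],[0,0,0]]
    - [0,[0,0,0],[0,0,0]]
    - [0,[0,0,0],[0,0,0]]
  grip_force: 60

```text
time: 5.0
ee_pos: [634.3, 23.3, 158.5]
tcp_rot: [3.139, 0.0, 1.75]
contact_force: [0.4, 0.7, 2.4]
gripper_width: 0.105
```

```bash
python3 - <<'E'
from h import *
from station import robot
go([634,23,156],[np.pi,0,1.746],4)
for n in('side','top'):
    im=robot.get_image(n);pickle.dump(im,open(f'pics/{n}3.pkl','wb'))
a=cv2.resize(cam('side',3)['color'][120:240,210:310,::-1],None,fx=5,fy=5,interpolation=cv2.INTER_CUBIC);cv2.imwrite('pics/s3.png',a)
E
```

```text
t 5.0 pos [634.3  23.3 158.5] rpy [3.1392e+00 1.0000e-04 1.7500e+00] F [0.4 0.7 2.4] w 0.105
shift [-0.2 -0.4  2.5] turn [0.13 0.01 0.23] per row [-0.06 -0.09  0.64] [0.03 0.   0.06]
```

View pics/s3.png

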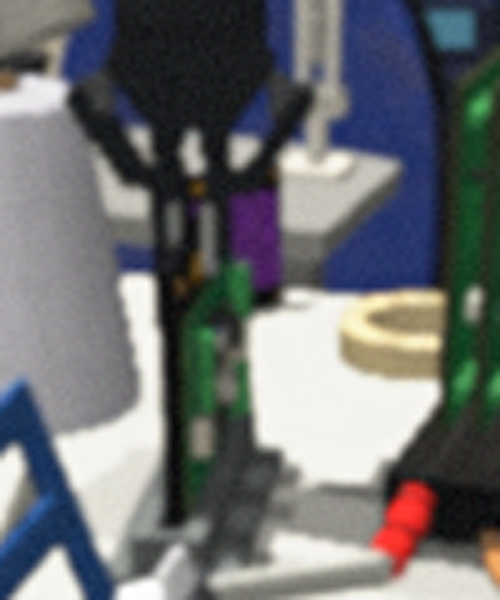

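Request:
play_rows:
  targets:
    - [0,[0,0,-5],[0,0,0]]
    - [0,[0,0,-10],[0,0,0]]
    - [0,[0,0,-15],[0,0,0]]
    - [0,[0,0,-15],[0,0,0]]
    - [0,[0,0,-15],[0,0,0]]
    - [0,[0,0,0],[0,0,0]]

```text
time: 5.85
ee_pos: [634.9, 23.1, 220.6]
tcp_rot: [3.136, 0.001, 1.75]
contact_force: [-0.2, 0.6, -2.7]
gripper_width: 0.104
```

```bash
cat >> h.py <<'E'
FX=np.array([559,319,55.]);FA=.058
def place(x,h,tilt=.35,grip=148.5,y=0):
    """TCP target with carrier foot at backrest-frame (x,y,26+h)"""
    Rb=Ro.from_matrix(Rz(FA)@Ry(.35)); foot=FX+Rb.apply([x,y,26+h])
    Rc=Ro.from_matrix(Rz(FA)@Ry(tilt)); p=foot+Rc.apply([0,0,grip])
    Rt=Rc*Ro.from_euler('xyz',[np.pi,0,0])
    Rt=Rc*Ro.from_matrix(Rz(np.pi/2))*Ro.from_euler('xyz',[np.pi,0,0])
    return p,Rt.as_euler('xyz')
E
python3 - <<'E'
from h import *
from station import robot
for a in((1,0),(-6,80),(-6,80,0.)): print(a,*[np.round(v,3) for v in place(*a)])
go([500,150,320],[np.pi,0,np.pi/2+.058],12)
for n in('side',):
    im=robot.get_image(n);pickle.dump(im,open(f'pics/{n}4.pkl','wb'))
a=cv2.resize(cam('side',4)['color'][100:240,210:310,::-1],None,fx=4,fy=4,interpolation=cv2.INTER_CUBIC);cv2.imwrite('pics/s4.png',a)
E
```

```text
(1, 0) [619.673 322.523 218.578] [-2.792  0.     1.629]
(-6, 80) [640.494 323.732 296.128] [-2.792  0.     1.629]
(-6, 80, 0.0) [589.659 320.78  305.131] [3.142 0.    1.629]
t 5.85 pos [634.9  23.1 220.6] rpy [3.1363e+00 1.2000e-03 1.7500e+00] F [-0.2  0.6 -2.7] w 0.104
shift [ 148.8 -109.6 -100.2] turn [0.31 0.05 6.94] per row [12.4  -9.13 -8.35] [0.03 0.   0.58]
```

View pics/s4.png

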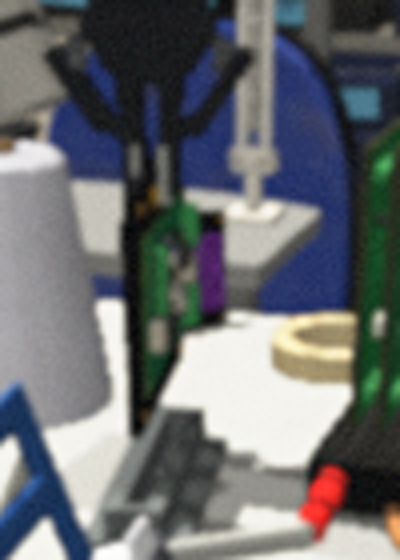

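The carrier is up and clear of the slot, hanging straight. Moving it towards the fixture.

Request:
play_rows:
  targets:
    - [0,[10,-7,-7],[0,0,0.7]]
    - [0,[17,-13,-12],[0,0,0.7]]
    - [0,[17,-13,-12],[0,0,0.7]]
    - [0,[17,-13,-12],[0,0,0.7]]
    - [0,[17,-13,-12],[0,0,0.7]]
    - [0,[17,-13,-12],[0,0,0.7]]
    - [0,[17,-13,-12],[0,0,0.7]]
    - [0,[17,-13,-12],[0,0,0.7]]
    - [0,[17,-11,-9],[0,0,0.7]]
    - [0,[12,0,0],[0,0,0.6]]

```text
time: 7.15
ee_pos: [505.3, 167.4, 319.9]
tcp_rot: [3.137, -0.0, 1.63]
contact_force: [0.3, -0.1, -2.6]
gripper_width: 0.104
```

```bash
python3 - <<'E'
from h import *
go([530,322,320],[np.pi,0,np.pi/2+.058],10)
E
```

```text
t 7.15 pos [505.3 167.4 319.9] rpy [ 3.1370e+00 -5.0000e-04  1.6302e+00] F [ 0.3 -0.1 -2.6] w 0.104
shift [152.9  33.8   0.2] turn [ 0.26 -0.03  0.08] per row [15.29  3.38  0.02] [ 0.03 -0.    0.01]
```

Request:
play_rows:
  targets:
    - [0,[15,3.4,0],[0,0,0]]
    - [0,[22,5,0],[0,0,0]]
    - [0,[22,5,0],[0,0,0]]
    - [0,[22,5,0],[0,0,0]]
    - [0,[22,5,0],[2,0,0]]
    - [0,[22,5,0],[4,0,0]]
    - [0,[16,3,0],[4,0,0]]
    - [0,[11,2,0],[4,0,0]]
    - [0,[0,0,0],[4,0,0]]
    - [0,[0,0,0],[2.3,0,0]]

```text
time: 8.4
ee_pos: [531.5, 320.5, 315.8]
tcp_rot: [-2.787, 0.001, 1.63]
contact_force: [0.1, -0.1, -3.1]
gripper_width: 0.104
```

```bash
python3 - <<'E'
from h import *
go(*place(-8,80),10)
print(st()['q'])
E
```

```text
t 8.4 pos [531.5 320.5 315.8] rpy [-2.7866e+00  6.0000e-04  1.6296e+00] F [ 0.1 -0.1 -3.1] w 0.104
shift [ -3.2 107.1 -19.4] turn [-0.29  0.05  0.03] per row [-0.32 10.71 -1.94] [-0.03  0.    0.  ]
[0.31464888 0.57275983 0.94797473 0.09476085 1.96373073 0.27706878]
```

Request:
play_rows:
  targets:
    - [0,[0,8,-3],[-0.3,0,0]]
    - [0,[0,13,-3],[0,0,0]]
    - [0,[-1,14,-3],[0,0,0]]
    - [0,[-1,14,-3],[0,0,0]]
    - [0,[-1,14,-3],[0,0,0]]
    - [0,[0,14,-2],[0,0,0]]
    - [0,[0,14,-2],[0,0,0]]
    - [0,[0,10,0],[0,0,0]]
    - [0,[0,6,0],[0,0,0]]
    - [0,[0,0,0],[0,0,0]]

```text
time: 9.65
ee_pos: [638.0, 323.0, 298.2]
tcp_rot: [-2.794, -0.0, 1.63]
contact_force: [0.4, 0.4, -2.9]
gripper_width: 0.103
```

```bash
python3 - <<'E'
from h import *
from station import robot
go(*place(-3,0),10)
for n in('side','top'):
    im=robot.get_image(n);pickle.dump(im,open(f'pics/{n}5.pkl','wb'))
def seg(s):
    R0=Ro.from_euler('xyz',s['tcp_rot']); Q=Ro.from_matrix(Rz(np.pi/2))*Ro.from_euler('xyz',[np.pi,0,0]); Rc=R0*Q.inv()
    foot=s['ee_pos']-Rc.apply([0,0,148.5]); o=[]
    for a,b in box(-5,5,-75,75,0,155): o.append((Rc.apply(a)+foot,Rc.apply(b)+foot,(255,255,0)))
    Rb=Rz(FA)@Ry(.35)
    for a,b in box(6,6.01,-60,60,26,126): o.append((Rb@a+FX,Rb@b+FX,(0,255,255)))
    for a,b in box(-20,6,-70,70,26,26.01): o.append((Rb@a+FX,Rb@b+FX,(0,255,0)))
    return o
g=seg(robot.state())
overlay('side',5,g,(170,110,300,300),3,'o5')
a=cv2.resize(cam('side',5)['color'][110:300,170:300,::-1],None,fx=3,fy=3,interpolation=cv2.INTER_CUBIC)
cv2.imwrite('pics/o5.png',np.hstack([cv2.imread('pics/o5.png'),a]))
overlay('top',5,g,(140,120,240,220),5,'o5t')
E
```

```text
t 9.65 pos [638.  323.  298.2] rpy [-2.7940e+00 -1.0000e-04  1.6295e+00] F [ 0.4  0.4 -2.9] w 0.103
shift [ 0.5  5.9 81.1] turn [0.14 0.01 0.04] per row [0.05 0.59 8.11] [0.01 0.   0.  ]
```

View pics/o5.png

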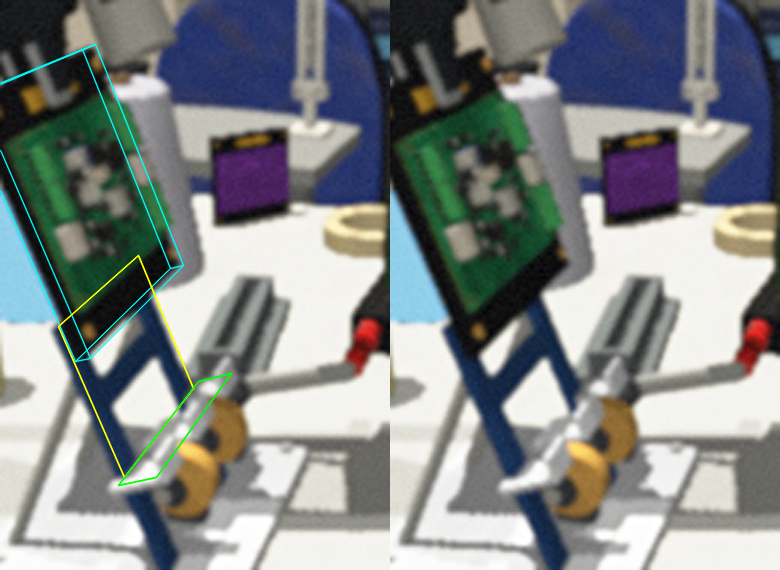

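View pics/o5t.png

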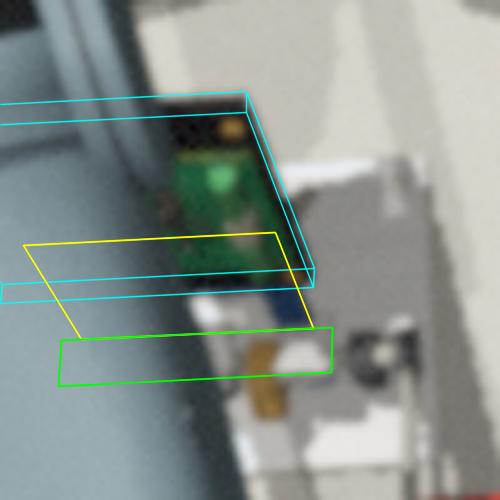

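Request:
play_rows:
  targets:
    - [0,[0,1,8],[0.1,0,0]]
    - [0,[0,1,10],[0,0,0]]
    - [0,[0,1,10],[0,0,0]]
    - [0,[0,1,10],[0,0,0]]
    - [0,[0,1,10],[0,0,0]]
    - [0,[0,0,10],[0,0,0]]
    - [0,[0,0,7],[0,0,0]]
    - [0,[0,0,4],[0,0,0]]
    - [0,[0,0,0],[0,0,0]]

```text
time: 10.88
ee_pos: [618.7, 321.9, 232.1]
tcp_rot: [-2.792, -0.0, 1.63]
contact_force: [-0.3, -1.0, -2.7]
gripper_width: 0.102
```

```bash
cat >> h.py <<'E'
def seg(s,lev=0):
    R0=Ro.from_euler('xyz',s['tcp_rot']); Q=Ro.from_matrix(Rz(np.pi/2))*Ro.from_euler('xyz',[np.pi,0,0]); Rc=R0*Q.inv()
    foot=s['ee_pos']-Rc.apply([0,0,148.5]); o=[]
    for a,b in box(-5,5,-75,75,0,155): o.append((Rc.apply(a)+foot,Rc.apply(b)+foot,(255,255,0)))
    Rb=Rz(FA)@Ry(.35)
    for a,b in box(6,6.01,-60,60,26,126): o.append((Rb@a+FX,Rb@b+FX,(0,255,255)))
    for a,b in box(-20,6,-70,70,26,26.01): o.append((Rb@a+FX,Rb@b+FX,(0,255,0)))
    return o
E
cat > snap.py <<'E'
from h import *
from station import robot
import sys
k=sys.argv[1]
for n in('side','top'):
    im=robot.get_image(n);pickle.dump(im,open(f'pics/{n}{k}.pkl','wb'))
g=seg(robot.state()) if len(sys.argv)>2 else []
overlay('side',k,g,(170,130,300,310),3,'x')
a=cv2.resize(cam('side',k)['color'][130:310,170:300,::-1],None,fx=3,fy=3,interpolation=cv2.INTER_CUBIC)
cv2.imwrite(f'pics/o{k}.png',np.hstack([cv2.imread('pics/x.png'),a]))
overlay('top',k,g,(140,120,260,240),5,f'o{k}t')
E
python3 - <<'E'
from h import *
go(*place(-3,0),10)
E
python3 snap.py 6 g
```

```text
t 10.875 pos [618.7 321.9 232.1] rpy [-2.7922e+00 -1.0000e-04  1.6297e+00] F [-0.3 -1.  -2.7] w 0.102
shift [ 0.6  1.5 12.4] turn [0.04 0.01 0.05] per row [0.06 0.15 1.24] [0. 0. 0.]
```

View pics/o6.png

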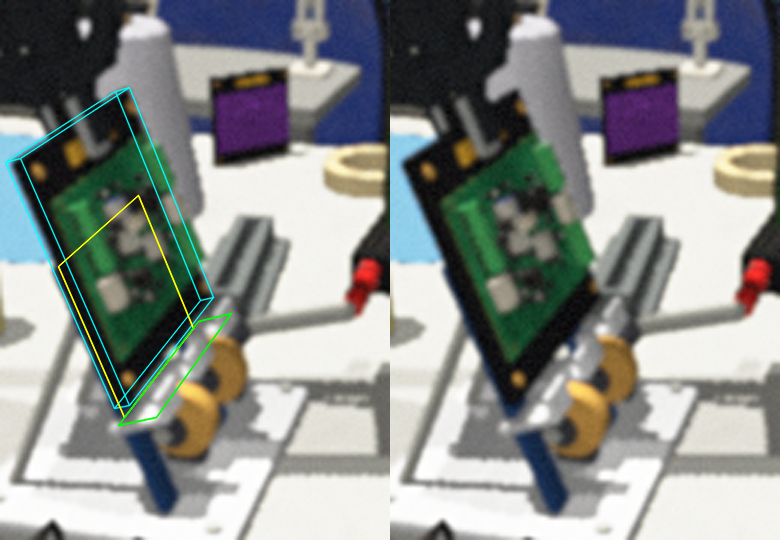

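Request:
play_rows:
  targets:
    - [0,[0,0.5,3],[0,0,0]]
    - [0,[0,0.5,3],[0,0,0]]
    - [0,[0,0,2],[0,0,0]]
    - [0,[0,0,1.5],[0,0,0]]
    - [0,[0,0,0],[0,0,0]]

```text
time: 11.6
ee_pos: [616.5, 321.7, 222.8]
tcp_rot: [-2.792, -0.0, 1.63]
contact_force: [-0.0, 0.3, -2.8]
gripper_width: 0.106
```

Request:
play_rows:
  targets:
    - [0,[0,0,1.5],[0,0,0]]
    - [0,[0,0,1],[0,0,0]]
    - [0,[0,0,0],[0,0,0]]

```text
time: 11.98
ee_pos: [615.6, 321.7, 220.5]
tcp_rot: [-2.792, -0.0, 1.63]
contact_force: [-0.3, -0.2, -2.5]
gripper_width: 0.103
```

Request:
play_rows:
  targets:
    - [0,[0,0,1],[0,0,0]]
    - [0,[0,0,1],[0,0,0]]
    - [0,[0,0,0],[0,0,0]]

```text
time: 12.35
ee_pos: [615.4, 322.0, 220.0]
tcp_rot: [-2.795, -0.001, 1.63]
contact_force: [2.5, 3.0, 6.2]
gripper_width: 0.102
```

Request:
play_rows:
  targets:
    - [0,[0,0,1],[0,0,0]]
    - [0,[0,0,0.5],[0,0,0]]
    - [0,[0,0,0],[0,0,0]]

```text
time: 12.72
ee_pos: [615.3, 322.2, 219.9]
tcp_rot: [-2.797, -0.002, 1.63]
contact_force: [3.0, 3.3, 9.9]
gripper_width: 0.1
```

```bash
python3 - <<'E'
from h import *
go(*place(1,0),10)
E
python3 snap.py 7 g
```

```text
t 12.725 pos [615.3 322.2 219.9] rpy [-2.7970e+00 -1.9000e-03  1.6298e+00] F [3.  3.3 9.9] w 0.1
shift [ 0.   4.6 -0.2] turn [ 0.31 -0.08  0.09] per row [ 0.    0.46 -0.02] [ 0.03 -0.01  0.01]
```

View pics/o7.png

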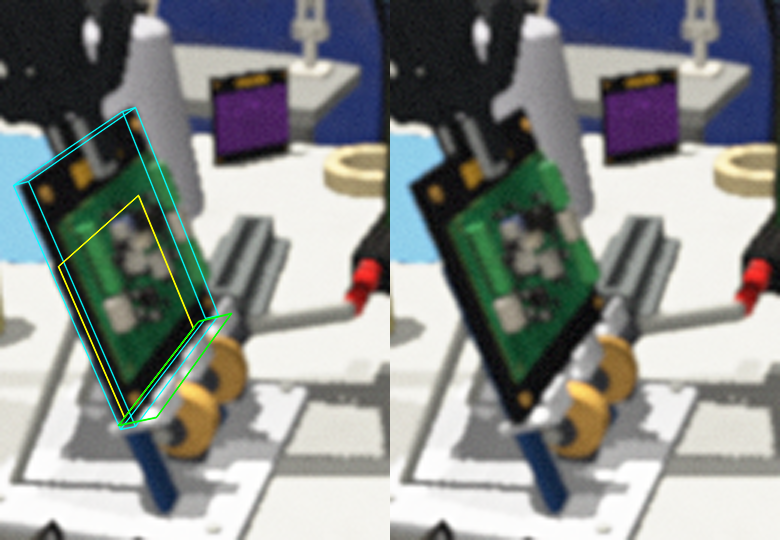

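The foot is on the ledge: force rose to 10 N at the computed depth. Now I'll push the carrier back to the rest.

Request:
play_rows:
  targets:
    - [0,[0,1.5,-1.5],[0,0,0]]
    - [0,[0,1.5,-0.5],[0,0,0]]
    - [0,[0,1.5,0],[0,0,0]]
    - [0,[0,0.5,0],[0,0,0]]
    - [0,[0,0,0],[0,0,0]]

```text
time: 13.45
ee_pos: [619.1, 322.2, 218.5]
tcp_rot: [-2.791, -0.001, 1.63]
contact_force: [-1.7, 2.0, 7.0]
gripper_width: 0.098
```

```bash
python3 - <<'E'
from h import *
go(*place(1,0),10)
E
python3 snap.py 8 g
```

```text
t 13.45 pos [619.1 322.2 218.5] rpy [-2.7912e+00 -5.0000e-04  1.6300e+00] F [-1.7  2.   7. ] w 0.098
shift [ 0.3  0.5 -0.3] turn [-0.02 -0.    0.08] per row [ 0.03  0.05 -0.03] [-0.   -0.    0.01]
```

View pics/o8.png

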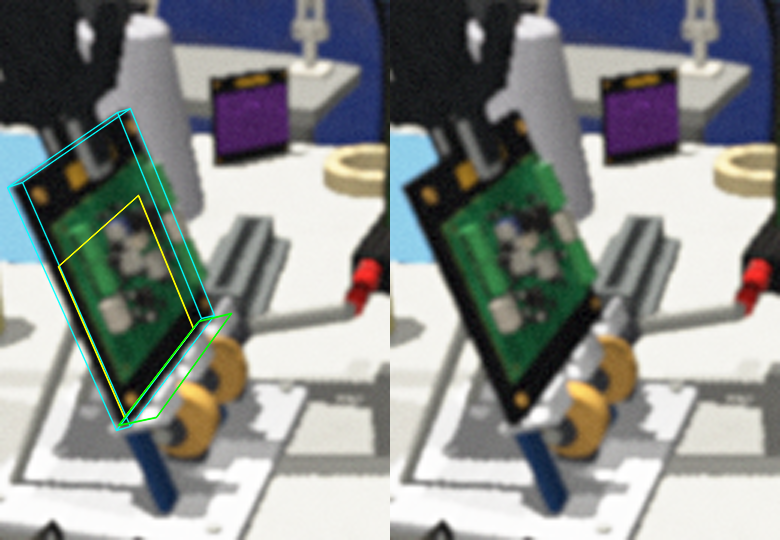

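View pics/o8t.png

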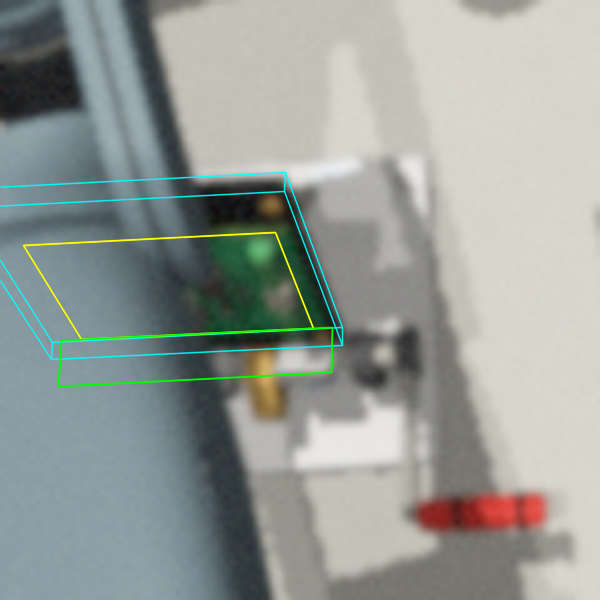

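Placement agrees with the model: centred on the ledge, with the back at the rest. Releasing.

Request:
play_rows:
  targets:
    - [0.14,[0,0,0],[0,0,0]]
    - [0.18,[0,0,0],[0,0,0]]
    - [0.22,[0,0,0],[0,0,0]]
    - [0.28,[0,0,0],[0,0,0]]
    - [0.35,[0,0,0],[0,0,0]]
    - [0.45,[0,0,0],[0,0,0]]
    - [0.5,[0,0,0],[0,0,0]]
    - [0.5,[0,0,0],[0,0,0]]

```text
time: 14.55
ee_pos: [619.9, 322.0, 217.6]
tcp_rot: [-2.793, -0.0, 1.63]
contact_force: [-0.2, -0.0, -1.2]
gripper_width: 0.504
```

```bash
python3 snap.py 9 g
```

```text
(no output)
```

View pics/o9.png

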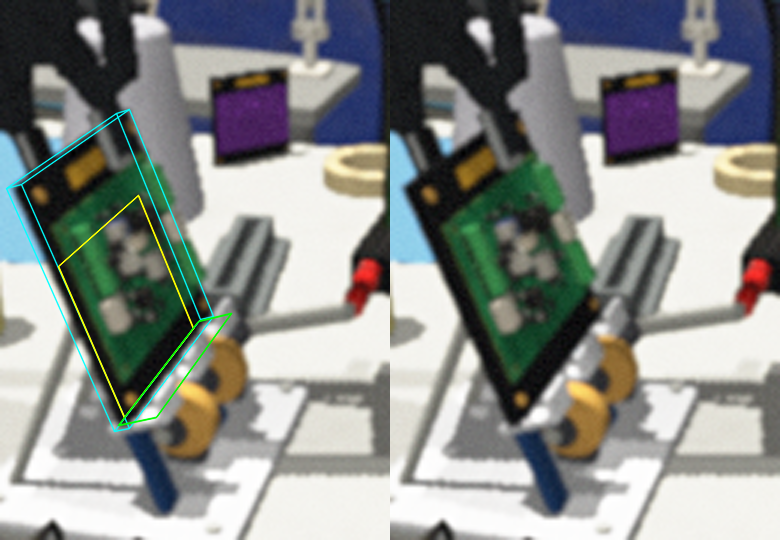

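The carrier stands by itself on the ledge, and the fingers are open at both sides of its top. Backing off along the tool axis.

Request:
play_rows:
  targets:
    - [0.5,[0,0,-5],[0,0,0]]
    - [0.5,[0,0,-10],[0,0,0]]
    - [0.5,[0,0,-15],[0,0,0]]
    - [0.5,[0,0,-15],[0,0,0]]
    - [0.6,[0,0,-15],[0,0,0]]
    - [0.7,[0,0,-15],[0,0,0]]
    - [0.7,[0,0,-15],[0,0,0]]
    - [0.7,[0,0,-5],[0,0,0]]
    - [0.7,[0,0,0],[0,0,0]]

```text
time: 15.78
ee_pos: [652.6, 323.9, 307.0]
tcp_rot: [-2.793, -0.0, 1.63]
contact_force: [-0.3, -0.4, -0.8]
gripper_width: 0.702
```

```bash
python3 snap.py 10; python3 - <<'E'
from h import *
go([481,166,240],[np.pi,0,1.629],10)
E
```

```text
t 15.875 pos [652.2 323.8 306.2] rpy [-2.7917  0.      1.6296] F [ 0.2 -0.3 -0.2] w 0.7
shift [-147.5 -146.5  124. ] turn [-2.005e+01  1.000e-02  4.000e-02] per row [-14.75 -14.65  12.4 ] [-2.  0.  0.]
```

View pics/o10.png

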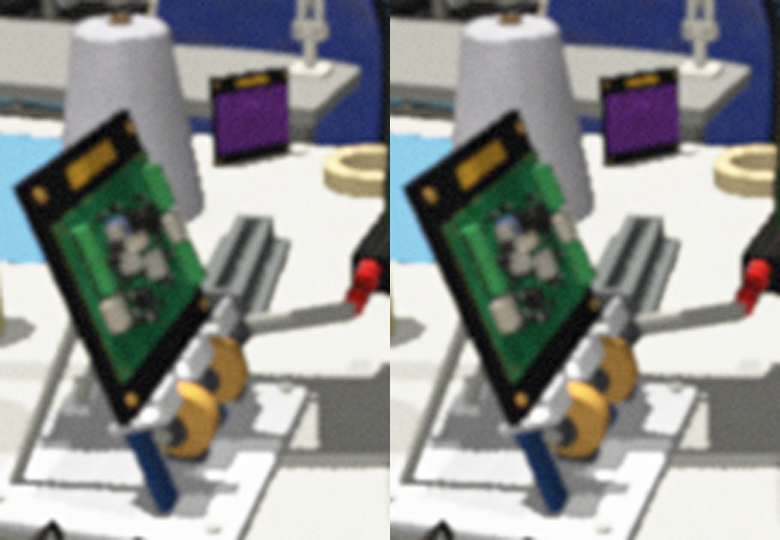

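Request:
play_rows:
  targets:
    - [0.7,[-10,0,0],[-3,0,0]]
    - [0.7,[-20,0,0],[-4.5,0,0]]
    - [0.7,[-25,0,0],[-4.5,0,0]]
    - [0.7,[-25,0,0],[-4.5,0,0]]
    - [0.7,[-25,0,0],[-3.5,0,0]]
    - [0.7,[-22,-20,0],[0,0,0]]
    - [0.7,[-20,-30,0],[0,0,0]]
    - [0.7,[0,-30,10],[0,0,0]]
    - [0.7,[0,-30,15],[0,0,0]]
    - [0.7,[0,-30,15],[0,0,0]]

```text
time: 17.12
ee_pos: [519.5, 168.7, 266.0]
tcp_rot: [-3.141, -0.0, 1.63]
contact_force: [-0.1, 0.4, -0.0]
gripper_width: 0.699
```

```bash
python3 - <<'E'
from h import *
go([481,166,200],[np.pi,0,1.629],10)
E
```

```text
t 17.125 pos [519.5 168.7 266. ] rpy [-3.1410e+00 -2.0000e-04  1.6295e+00] F [-0.1  0.4 -0. ] w 0.699
shift [ -0.4 -38.6  66. ] turn [-0.03 -0.01  0.03] per row [-0.04 -3.86  6.6 ] [-0. -0.  0.]
```

Request:
play_rows:
  targets:
    - [0.7,[0,-15,10],[0,0,0]]
    - [0.7,[0,-15,15],[0,0,0]]
    - [0.7,[0,-5,15],[0,0,0]]
    - [0.7,[0,0,15],[0,0,0]]
    - [0.7,[0,0,10],[0,0,0]]
    - [0.7,[0,0,0],[0,0,0]]

```text
time: 17.88
ee_pos: [486.2, 166.7, 200.6]
tcp_rot: [-3.14, -0.0, 1.629]
contact_force: [-0.6, -1.5, 0.7]
gripper_width: 0.703
```

```bash
python3 snap.py 11;python3 - <<'E'
from h import *
go([481,166,79],[np.pi,0,1.629],10)
a=[cv2.resize(cam('side',11)['color'][130:290,190:340,::-1],None,fx=3,fy=3,interpolation=cv2.INTER_CUBIC),cv2.resize(cam('top',11)['color'][140:240,180:280,::-1],(480,480),interpolation=cv2.INTER_CUBIC)]
cv2.imwrite('pics/v11.png',a[0]);cv2.imwrite('pics/v11t.png',a[1])
E
```

```text
t 17.975 pos [486.8 166.8 201.8] rpy [ 3.1414e+00 -2.0000e-04  1.6295e+00] F [ 0.3 -0.4  0.5] w 0.699
shift [ -0.5  -5.9 122.8] turn [ 0.01 -0.01  0.03] per row [-0.05 -0.59 12.28] [ 0. -0.  0.]
```

View pics/v11.png

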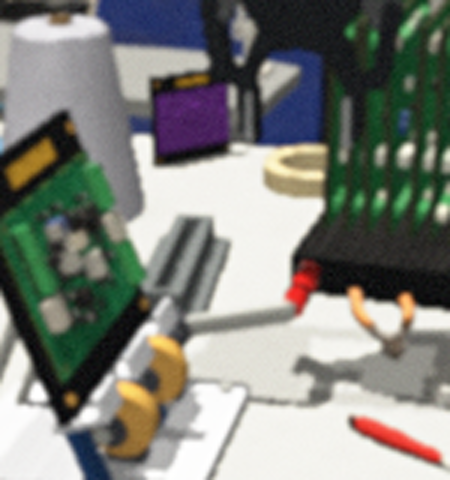

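View pics/v11t.png

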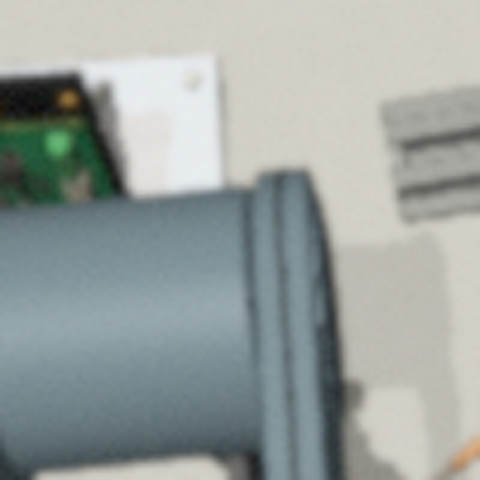

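```bash
python3 - <<'E'
from h import *
cv2.imwrite('pics/f11.png',cv2.resize(cam('side',11)['color'][:,:,::-1],(800,600)))
E
```

```text
(no output)
```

View pics/f11.png

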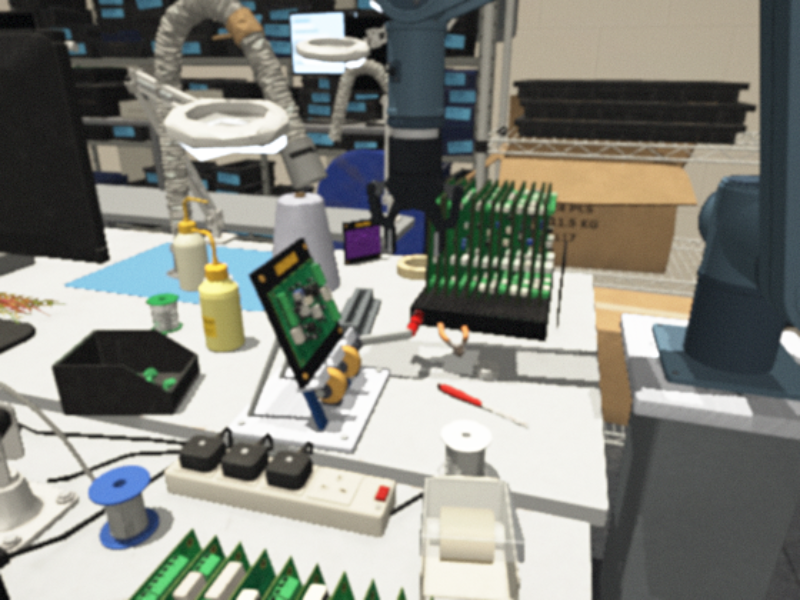

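Request:
play_rows:
  targets:
    - [0.7,[0,-3,10],[0,0,0]]
    - [0.7,[0,-3,18],[0,0,0]]
    - [0.7,[0,0,20],[0,0,0]]
    - [0.7,[0,0,20],[0,0,0]]
    - [0.7,[0,0,20],[0,0,0]]
    - [0.7,[0,0,18],[0,0,0]]
    - [0.7,[0,0,10],[0,0,0]]
    - [0.7,[0,0,6],[0,0,0]]
    - [0.7,[0,0,0],[0,0,0]]

```text
time: 19.1
ee_pos: [480.3, 166.5, 79.7]
tcp_rot: [-3.141, -0.0, 1.63]
contact_force: [0.2, 0.1, -0.6]
gripper_width: 0.701
```

```bash
python3 snap.py 12;python3 - <<'E'
from h import *
go([481,166,79],[np.pi,0,1.629],10)
a=cv2.resize(cam('side',12)['color'][130:290,190:340,::-1],None,fx=3.5,fy=3.5,interpolation=cv2.INTER_CUBIC)
cv2.imwrite('pics/v12.png',a)
E
```

```text
t 19.2 pos [480.7 166.5  80.2] rpy [ 3.1406e+00 -3.0000e-04  1.6296e+00] F [-0.1  0.2 -0. ] w 0.698
shift [-0.6  0.3  1.2] turn [ 0.06 -0.02  0.03] per row [-0.06  0.03  0.12] [ 0.01 -0.    0.  ]
```

View pics/v12.png

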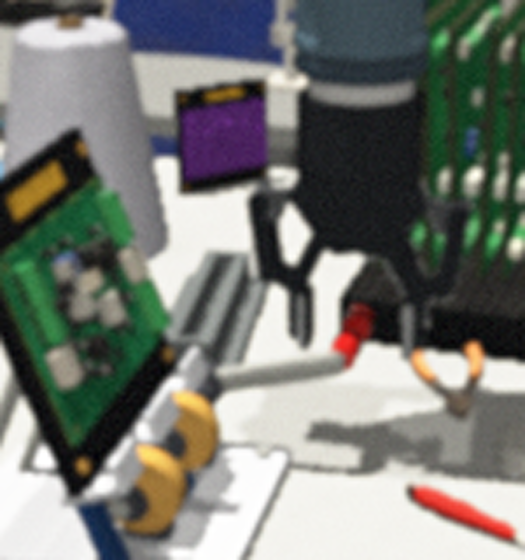

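The handle at (356,325) sits midway between the fingers at 300 and 408. Closing on it.

Request:
play_rows:
  targets:
    - [0.4,[0,0,0],[0,0,0]]
    - [0.1,[0,0,0],[0,0,0]]
    - [0.1,[0,0,0],[0,0,0]]
    - [0.1,[0,0,0],[0,0,0]]
    - [0.1,[0,0,0],[0,0,0]]
    - [0.1,[0,0,0],[0,0,0]]
  grip_force: 40

```text
time: 19.95
ee_pos: [482.7, 166.7, 80.7]
tcp_rot: [3.136, -0.0, 1.63]
contact_force: [5.6, 1.2, -0.6]
gripper_width: 0.196
```

```bash
python3 snap.py 13;python3 - <<'E'
from h import *
go([481,166,79],[np.pi,0,1.629],10)
a=cv2.resize(cam('side',13)['color'][130:290,190:340,::-1],None,fx=3.5,fy=3.5,interpolation=cv2.INTER_CUBIC)
cv2.imwrite('pics/v13.png',a)
# waypoint positions on arc (tool y = fixture x, tool z=-up)
for k in range(0,14):
    l=.1*k; print(round(l,1),np.round([90*(np.sin(l-1.3)-np.sin(-1.3)),90*(np.cos(l-1.3)-np.cos(1.3))],1))
E
```

```text
t 20.05 pos [482.7 166.7  80.7] rpy [ 3.1364e+00 -4.0000e-04  1.6297e+00] F [5.2 0.6 0.5] w 0.194
shift [-0.6 -1.7  1.7] turn [ 0.3  -0.02  0.04] per row [-0.06 -0.17  0.17] [ 0.03 -0.    0.  ]
0.0 [0. 0.]
0.1 [2.8 8.5]
0.2 [ 6.5 16.7]
0.3 [11.  24.6]
0.4 [16.2 31.9]
0.5 [22.2 38.6]
0.6 [28.7 44.8]
0.7 [35.9 50.2]
0.8 [43.6 54.9]
0.9 [51.7 58.8]
1.0 [60.1 61.9]
1.1 [68.8 64.1]
1.2 [77.7 65.5]
1.3 [86.7 65.9]
```

View pics/v13.png

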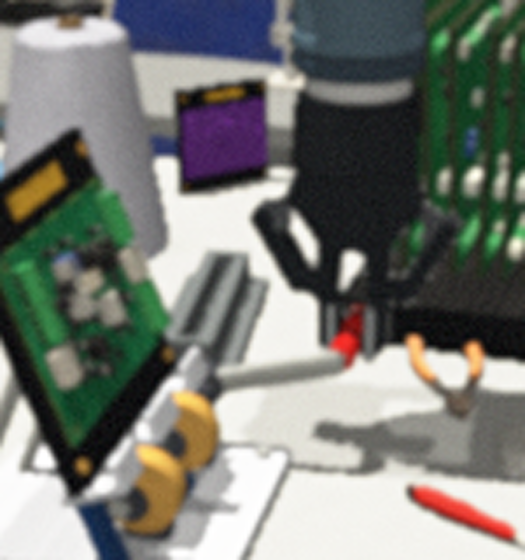

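Request:
play_rows:
  targets:
    - [0.1,[0,2.4,-4.2],[0,0,0]]
    - [0.1,[0,1.6,-4.2],[0,0,0]]
    - [0.1,[0,1.8,-4.1],[0,0,0]]
    - [0.1,[0,1.9,-4.1],[0,0,0]]
    - [0.1,[0,2.1,-4],[0,0,0]]
    - [0.1,[0,2.4,-3.9],[0,0,0]]
    - [0.1,[0,2.5,-3.7],[0,0,0]]
    - [0.1,[0,2.7,-3.6],[0,0,0]]
    - [0.1,[0,2.9,-3.4],[0,0,0]]
    - [0.1,[0,3.1,-3.3],[0,0,0]]

```text
time: 21.3
ee_pos: [503.2, 168.1, 117.9]
tcp_rot: [-3.14, -0.001, 1.63]
contact_force: [4.3, 2.7, -9.4]
gripper_width: 0.193
```

```bash
python3 snap.py 14;python3 - <<'E'
from h import *
go([482.7+22.2,168,80.7+38.6],[np.pi,0,1.629],10)
a=cv2.resize(cam('side',14)['color'][130:290,190:340,::-1],None,fx=3.5,fy=3.5,interpolation=cv2.INTER_CUBIC)
cv2.imwrite('pics/v14.png',a)
E
```

```text
t 21.4 pos [503.5 168.1 118.3] rpy [-3.1409e+00 -6.0000e-04  1.6296e+00] F [ 2.8  3.2 -8.2] w 0.192
shift [-0.2  1.4 -1. ] turn [-0.04 -0.03  0.04] per row [-0.02  0.14 -0.1 ] [-0. -0.  0.]
```

View pics/v14.png

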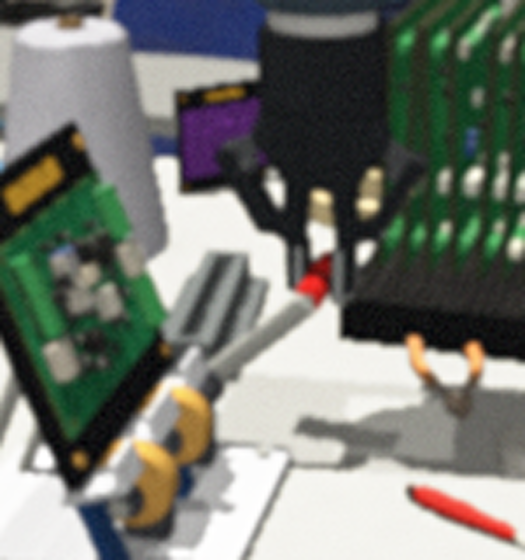

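The lever follows and the carrier is rising on the cams. Continuing.

Request:
play_rows:
  targets:
    - [0.1,[0,3.2,-3.2],[0,0,0]]
    - [0.1,[0,3.3,-3.1],[0,0,0]]
    - [0.1,[0,3.5,-2.8],[0,0,0]]
    - [0.1,[0,3.7,-2.6],[0,0,0]]
    - [0.1,[0,3.8,-2.4],[0,0,0]]
    - [0.1,[0,3.9,-2.3],[0,0,0]]
    - [0.1,[0,4,-2],[0,0,0]]
    - [0.1,[0,4.1,-1.9],[0,0,0]]
    - [0.1,[0,4.2,-1.6],[0,0,0]]
    - [0.1,[0,4.2,-1.5],[0,0,0]]

```text
time: 22.65
ee_pos: [539.7, 170.6, 141.8]
tcp_rot: [-3.138, -0.001, 1.63]
contact_force: [-3.1, 4.5, -3.1]
gripper_width: 0.191
```

```bash
python3 snap.py 15;python3 - <<'E'
from h import *
go([482.7+60.1,170,80.7+61.9],[np.pi,0,1.629],10)
a=cv2.resize(cam('side',15)['color'][130:290,190:340,::-1],None,fx=3.5,fy=3.5,interpolation=cv2.INTER_CUBIC)
cv2.imwrite('pics/v15.png',a)
E
```

```text
t 22.75 pos [540.1 170.6 142. ] rpy [-3.1384e+00 -1.0000e-03  1.6299e+00] F [-4.  5. -2.] w 0.193
shift [-0.8  2.6 -0.7] turn [-0.18 -0.05  0.05] per row [-0.08  0.26 -0.07] [-0.02 -0.01  0.01]
```

View pics/v15.png

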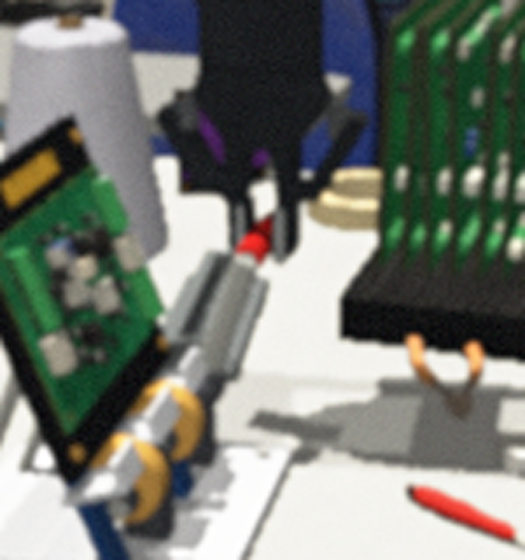

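Request:
play_rows:
  targets:
    - [0.1,[0,4.3,-1.3],[0,0,0]]
    - [0.1,[0,4.4,-1],[0,0,0]]
    - [0.1,[0,4.4,-0.8],[0,0,0]]
    - [0.1,[0,4.4,-0.6],[0,0,0]]
    - [0.1,[0,4.5,-0.4],[0,0,0]]
    - [0.1,[0,4.5,-0.1],[0,0,0]]
    - [0.1,[0,2.5,0],[0,0,0]]
    - [0.1,[0,0,0],[0,0,0]]
    - [0.1,[0,0,0],[0,0,0]]

```text
time: 23.88
ee_pos: [568.8, 172.6, 146.8]
tcp_rot: [-3.139, -0.001, 1.63]
contact_force: [-5.2, 5.5, 1.8]
gripper_width: 0.197
```

```bash
python3 snap.py 16;python3 - <<'E'
from h import *
go([569.2,171.7,146.6],[np.pi,0,1.629],10)
a=cv2.resize(cam('side',16)['color'][130:290,170:320,::-1],None,fx=3.5,fy=3.5,interpolation=cv2.INTER_CUBIC)
cv2.imwrite('pics/v16.png',a)
E
```

```text
t 23.975 pos [568.8 172.6 146.8] rpy [-3.1386e+00 -1.3000e-03  1.6301e+00] F [-4.   5.2  1.4] w 0.196
shift [-0.9  0.4  0.2] turn [-0.17 -0.08  0.06] per row [-0.09  0.04  0.02] [-0.02 -0.01  0.01]
```

View pics/v16.png

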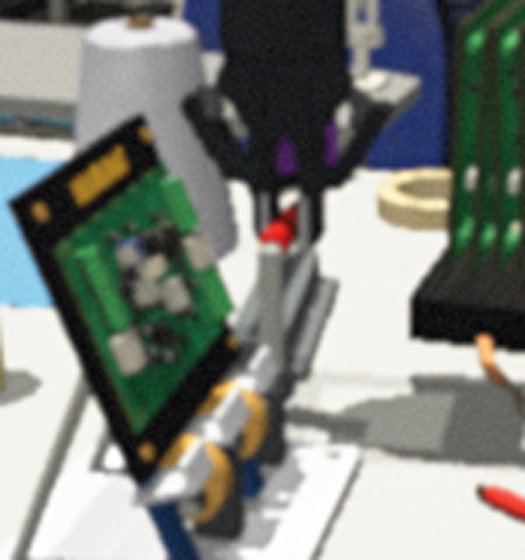

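View pics/o16t.png

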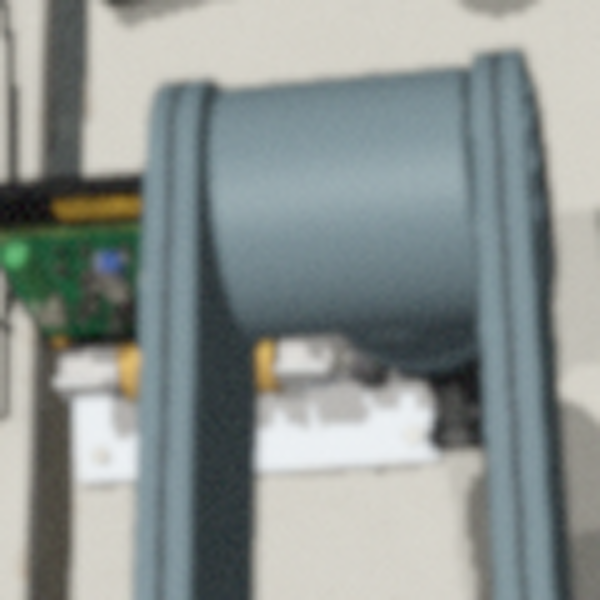

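```bash
python3 - <<'E'
from h import *
from station import robot
k=17
for n in('side',):
    im=robot.get_image(n);pickle.dump(im,open(f'pics/{n}{k}.pkl','wb'))
s=robot.state();print(s['time'],s['ee_pos'],s['contact_force'],np.abs(s['joint_vel']).max())
def shift(ka,kb,w=(195,160,225,270)):
    # carrier image shift by phase correlation on a board patch
    A,B=[cv2.cvtColor(cam('side',q)['color'],cv2.COLOR_RGB2GRAY).astype(np.float32) for q in(ka,kb)]
    t=A[185:240,200:222]; r=cv2.matchTemplate(B[170:255,190:235],t,cv2.TM_CCOEFF_NORMED); _,v,_,l=cv2.minMaxLoc(r); return v,(l[0]-10,l[1]-15)
print(shift(12,16),shift(16,17))
c=cam('side',16); R=Rz(FA)@Ry(.35)
print(proj(c,FX+R@[1,0,111.5])-proj(c,FX+R@[1,0,103.5]))
E
```

```text
24.025 [568.74595867 172.63304363 146.76843655] [-4.77754924  6.33633393  2.26207369] 0.0013263387612003474
(0.9852964282035828, (-2, -4)) (0.9948630928993225, (0, 0))
[[-1.6408619  -3.85278042]]
```

The board patch moved (-2,-4) px, and an 8 mm lift predicts (-1.6,-3.9). Everything is still. Handing in.

```bash
python3 -c "
from station import robot
print(robot.job_done())"
```

```text
the job is handed in; nothing more can be done
None
```

I moved the carrier from its slot block to the lift fixture and let go of it. I then swung the red lever straight up and handed the job in at about 24 s, still holding the handle. No verdict is reported.

- **Carrier placing:** it came to rest on the ledge at the depth I had computed, against the blue rest with the board side out. After release it stood by itself. It sits within about 5 mm of mid-ledge; the top view put it slightly left of the model, well inside the 30 mm limit.
- **Lever:** the measured tool position is within about 1 mm of the computed straight-up point, which is a few hundredths of a radian. The arm looks vertical in the side view, and nothing was moving. The sensor read about 5 N towards the robot (the spring) and about 6 N sideways, which I did not remove.
- **Lift:** the board moved (-2, -4) px in the side view; an 8 mm rise predicts (-1.6, -3.9) px. It did not move between the last two pictures.
- **Not confirmed:** the arm hides the gap between gripper and carrier in the last top view. From the geometry it is about 35 mm, and the side view shows no contact. I did not measure the bench items again at the end, but no move came near them.

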